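# Sweep the scallop shells off the draining board into the scrap basket

### The arm

A 6-joint arm with a two-finger parallel gripper is mounted at the origin on the work surface. World frame = base frame: x ahead of the robot, y to its left, z up, the work surface at z = 0. Lengths are in m, angles in rad, forces in N, time in s.
With the tool pointing down it reaches from about 0.4 to 0.925 m from the base axis. Payload 12.5 kg.
Tool frame: the origin (TCP) lies on the mounting face of the last link; the fingertips stand 190 mm ahead of it and the grasp point (between the pads) lies 171 mm ahead of it (arm.tips_ahead is the distance from the TCP to the fingertips, in m); z points along the fingers, y is the line along which they close (so a half turn about z gives the same grasp; the last joint's range is limited). The gripper opens to 95 mm and grips with 3 to 60 N. Pads are 20 mm wide; open, the fingers measure 119 mm over their backs; the gripper's body (75 mm by 180 mm) begins 59 mm behind the grasp point.
Start: joints at [1.138, 0.491, 1.559, -0, 1.092, -0.106], TCP at [0.201, 0.592, 0.405] pointing down, gripper open.
Joint ranges: [-3.1, 3.1], [-0.84, 2.19], [0.05, 2.79], [-1.13, 4.28], [0.06, 2.93], [-2.69, 2.69]. Speed limits (rad/s): [2.22, 2.22, 2.79, 3.14, 3.14, 3.14].

### API

Orientations are given as [roll, pitch, yaw] about the fixed x, y, z axes, in that order (R = Rz(yaw) Ry(pitch) Rx(roll)).
In Python, from rig import sense, camera, order, spotter, arm gives the robot as it stands. The module is installed in compiled form; this text tells all that it offers.
- The arm moves only by the shell command python3 -m inch 'ROWS' [FORCE]. ROWS is JSON, a list of rows, each a list of 7 numbers: the shift along the tool's x, y, z in m, then the turn, a rotation vector about the tool's x, y, z in rad, then the closure, from 0 (fully open) to 1 (shut). In form: [[x, y, z, rx, ry, rz, gripper], ...]. A call has 1 to 10 rows; each row is the pose to reach, as a shift and turn from the pose commanded when the call began, along the tool's axes at that moment; what a row does not reach only later rows make up. A row lasts 1/8 s, in which the tool goes at most 62.5 mm and 10.7 degrees, less where a joint would pass 70% of its speed; a pose out of reach is approached as far as the arm can. A call with a gripper value outside its range is refused whole. The fingers move at their own pace and stop on an object; FORCE is the grip in N (left out, the last holds). Time passes only in rows, so rows that repeat a pose let the fingers close. It gives the time, the measured TCP pose, the force, the opening and the grip force at its end, in the units of the state.
- sense(): the state, without advancing time (a new reading comes with each control period).
- camera(name): name is "scene" or "side" or "wrist"; returns a dict with "frame" (384x512x3 uint8, blue, green, red), "K" (3x3 intrinsics, pixels), "k1" (the pictures are not rectified: a ray, as slopes to the right and down, at radius r is drawn at 1 + k1 r^2 times it, then the intrinsics apply), "R" (3x3) and "t" (3): a world point X has camera coordinates R X + t; the wrist camera has in their place "mount" (4x4, takes a point from camera to tool coordinates, whose origin is the TCP and whose axes are the flange's). Camera axes: x right, y down, z forward; pixel columns grow to the right and rows downward; lengths in m; the calibration is good to about 2 mm. A picture is of the moment at which its call begins: read the wrist's pose just before it. There is no depth.
- order.job_done(): hands the job in; it is judged then, once.
Trained networks look in a picture, given as the dict that the camera call returned (one of the last four; its "shot" number tells which), for a name from the list of things; names that differ only in an ending like _2 or _b are one class to them, and where a whole thing is asked for, a point or a joint stands for the part that bears it (a point fixed in the world has none). Each returns a list of dicts, best first, with "score" (0 to 1); they miss things now and then, are a little off and sometimes report something else, mostly with a low value. They report only what shows in the picture. A call takes as long as a camera call.
- spotter.look_for(label, picture): "xyz" ([x, y, z] in m, in world coordinates, good to about 4 mm: the middle of the surface that is visible of it).
- spotter.trace(label, picture): "pixels" (384x512 bool, what is visible of it).
- spotter.landmark_of(label, picture): "xyz" ([x, y, z] in m, in world coordinates, good to about 4 mm: a listed point, or the origin of a listed thing).
The state is a dict: "clock": time; "joints": joint angles; "dq": joint speeds; "tau": joint torques, N m; "tool_pos": TCP position; "tool_rot": TCP orientation; "force": force on the tool from outside, world axes, zero at the start; "torque": the same for the moment, N m; "finger_gap": opening from 0.0 (shut) to 1.0 (fully open); "grip_force": force on a finger pad.
Only numpy, scipy, OpenCV 4.12 (cv2) and the standard library are available. Lean on these libraries where they do the work, as an engineer would, in place of code of your own. Each camera call takes 0.05 s, during which the arm holds its last target. There are 200 camera calls.

### The job

Clear the draining board between the two sink bowls: with the fingertips, sweep the four empty scallop shells across the steel and over the board's edge so that all of them drop into the green scrap basket, not into the grey cutlery tub. Only push the shells: do not pick them up, grip them or press hard on them. Leave the sauce dish and the tea cup that stand among them, and everything else, standing where they are.

Things in the scene. Friction and masses are not known exactly. Their poses are not given: they have to be found in the camera images.
- sink: the stainless double-bowl sink bench, fixed. Origin: mid draining board, 12 mm BELOW its flat top; x away from the robot, y left, z up. Left (+y) and right (-y) of the board open two bowls, each x -170..120, |y| 190..470 mm; one holds the green basket, the other the grey tub. Steel goes on flat at board height before and behind them; upstand 100 mm high at x 290.
- board (a point): a point on the draining board's top surface, above the sink's origin; axes as the sink's. The board is bare flat steel without a lip, from 170 mm nearer to 120 mm farther (its edges at the bowls are 190 mm to the left and right of this point); its grooves are only marked, not felt. On the end boards of the bench, over 490 mm to the sides, stand plates, a plate rack and a white spray bottle, up to 285 mm high.
- tap (a point): outlet of the fixed tap, over the middle of the left bowl, 152 mm above the board. The tap's pillar stands behind that bowl, 225 mm beyond and 300 mm left of the sink's origin; its spout, 20 mm thick, comes from there to this point, at most 220 mm above the board.
- scrap_basket: the bright green perforated scrap basket hung in one bowl (left or right, varies), fixed: 282 mm in x, 272 mm in y, 110 mm deep, walls 4 mm, open on top, its rim 2 mm below the top of the draining board and 4 mm from the board's edge. Origin: centre of its underside, 330 mm to the side of the sink's origin and 25 mm nearer; axes as the sink's.
- cutlery_tub: the dark grey tub with used cutlery hung in the other bowl, fixed; same size, rim height and origin as the scrap basket. The shells do not belong here.
- shell1: Brick-orange empty scallop half-shell, loose, 10 to 30 g, hollow side down on the draining board: ribbed round dome 54 mm across, 17 mm high, steep-sided up to 7 mm; small ears (26 mm wide, 4 mm high) reach 29 mm from the centre on its own -x side. Origin: centre of its underside, z up. Slides under a light push.
- shell2: Pale orange empty scallop half-shell, loose, 10 to 30 g, hollow side down on the draining board: ribbed round dome 54 mm across, 17 mm high, steep-sided up to 7 mm; small ears (26 mm wide, 4 mm high) reach 29 mm from the centre on its own -x side. Origin: centre of its underside, z up. Slides under a light push.
- shell3: Red-brown empty scallop half-shell, loose, 10 to 30 g, hollow side down on the draining board: ribbed round dome 54 mm across, 17 mm high, steep-sided up to 7 mm; small ears (26 mm wide, 4 mm high) reach 29 mm from the centre on its own -x side. Origin: centre of its underside, z up. Slides under a light push.
- shell4: Salmon-coloured empty scallop half-shell, loose, 10 to 30 g, hollow side down on the draining board: ribbed round dome 54 mm across, 17 mm high, steep-sided up to 7 mm; small ears (26 mm wide, 4 mm high) reach 29 mm from the centre on its own -x side. Origin: centre of its underside, z up. Slides under a light push.
- sauce_dish: small white sauce dish with a brown bottom, loose on the draining board among the shells, 62 mm across the rim, 22 mm high. Origin: centre of its underside. To be left alone.
- tea_cup: small blue tea cup without a handle, loose on the draining board among the shells, 60 mm across the rim, 48 mm high, empty, mouth up. Origin: centre of its underside. To be left alone.
- pepper_pot: steel pepper pot with a black band, loose on the steel behind the draining board, 42 mm across, 56 mm high. Origin: centre of its underside. To be left alone.
- scouring_pad: dark steel-wool scouring pad, about 70 mm across, 29 mm high, on the steel behind the draining board. Origin: centre of its underside. To be left alone.
- steel_bowl: small steel bowl, 104 mm across, 38 mm high, on the steel behind the draining board. Origin: centre of its underside. To be left alone.
- soap_bar: block of yellow-brown household soap, 85 x 55 x 28 mm, lying on the steel behind the draining board. Origin: centre of its underside. To be left alone.

How it is judged:
By the outcome, as a careful person would: the job done as asked, in the order asked, and still so for the second after the job is handed in, with the robot touching nothing.
It also fails if it takes over 72 s, if anything falls off the work surface, if the arm or the gripper's body presses on something with over 40 N, if the wrist force passes 120 N, or if a joint passes its speed limit or range.

## Working session

There is one attempt and no reset: what is moved stays moved. The work goes in short steps, Python scripts to look and compute and a shell command to move; the robot and the scene stay as the last step left them, time stands still between calls to the robot, and variables do not carry over. Pictures are saved under pics/ and viewed, at most 10 in all, crops included, and the job is handed in when it is done.

```bash
mkdir -p pics; cat > h.py <<'E'
import numpy as np,cv2
from rig import sense,camera,order,spotter,arm
E
python3 - <<'E'
from h import *
s=sense();print(s['clock'],s['tool_pos'],s['tool_rot'],arm.tips_ahead)
p=camera("scene");cv2.imwrite("pics/a.png",p["frame"])
for n in "board tap scrap_basket cutlery_tub shell1 shell2 shell3 shell4 sauce_dish tea_cup pepper_pot sink".split():
    for r in spotter.landmark_of(n,p)[:2]: print(n,np.round(r["xyz"],3),round(r["score"],2))
p=camera("side");cv2.imwrite("pics/b.png",p["frame"])
for n in "board shell1 shell2 shell3 shell4 sauce_dish tea_cup".split():
    for r in spotter.landmark_of(n,p)[:2]: print(n,np.round(r["xyz"],3),round(r["score"],2))
E
```

```text
0.0 [0.20057245 0.5918931  0.40418624] [-3.14051513e+00 -1.08656629e-04  2.81479194e+00] 0.1901
board [0.542 0.012 0.015] 0.61
board [ 0.542  0.341 -0.097] 0.57
tap [0.646 0.364 0.166] 0.96
scrap_basket [ 0.494 -0.318 -0.1  ] 0.71
scrap_basket [ 0.54   0.342 -0.097] 0.32
cutlery_tub [ 0.54   0.34  -0.098] 0.58
shell1 [0.439 0.105 0.013] 0.74
shell1 [ 0.6   -0.044  0.013] 0.66
shell2 [0.439 0.105 0.013] 0.74
shell2 [ 0.6   -0.044  0.013] 0.66
shell3 [0.439 0.105 0.013] 0.74
shell3 [ 0.6   -0.044  0.013] 0.66
shell4 [0.439 0.105 0.013] 0.74
shell4 [ 0.6   -0.044  0.013] 0.66
sauce_dish [0.621 0.082 0.015] 0.76
tea_cup [ 0.517 -0.093  0.013] 0.97
pepper_pot [0.718 0.011 0.013] 0.88
sink [0.542 0.013 0.004] 0.78
board [0.542 0.013 0.016] 0.61
shell1 [0.54  0.114 0.01 ] 0.63
shell1 [ 0.427 -0.068  0.013] 0.63
shell2 [0.54  0.114 0.01 ] 0.63
shell2 [ 0.427 -0.068  0.013] 0.63
shell3 [0.54  0.114 0.01 ] 0.63
shell3 [ 0.427 -0.068  0.013] 0.63
shell4 [0.54  0.114 0.01 ] 0.63
shell4 [ 0.427 -0.068  0.013] 0.63
sauce_dish [0.438 0.104 0.011] 0.74
sauce_dish [0.622 0.078 0.007] 0.58
tea_cup [ 0.518 -0.093  0.013] 0.76
```

View pics/a.png

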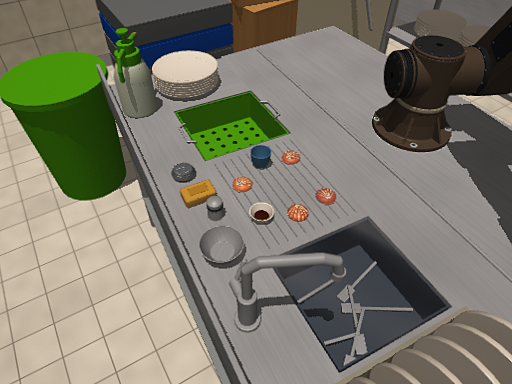

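View pics/b.png

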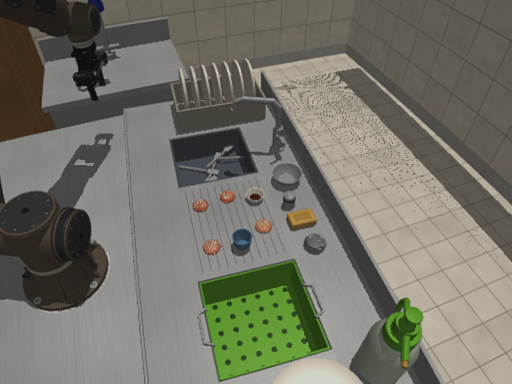

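```bash
cat >> h.py <<'E'
def allsh(cams=("scene","side")):
    for c in cams:
        p=camera(c)
        for r in spotter.landmark_of("shell1",p): print(c,np.round(r["xyz"],3),round(r["score"],2),proj(p,r["xyz"]).round())
def proj(p,X):
    q=p["R"]@np.array(X)+p["t"];u=q[:2]/q[2];u=u*(1+p["k1"]*(u@u))
    return (p["K"]@np.r_[u,1])[:2]
E
python3 - <<'E'
from h import *
allsh()
p=camera("scene")
for n in "pepper_pot scouring_pad steel_bowl soap_bar scrap_basket".split():
    for r in spotter.landmark_of(n,p)[:1]: print(n,np.round(r["xyz"],3),round(r["score"],2))
E
```

```text
scene [0.537 0.113 0.012] 0.81 [298. 212.]
scene [ 0.601 -0.043  0.015] 0.75 [245. 183.]
scene [0.442 0.104 0.008] 0.69 [325. 197.]
scene [ 0.423 -0.066  0.013] 0.58 [294. 157.]
side [0.532 0.115 0.011] 0.75 [225. 197.]
side [0.435 0.105 0.009] 0.72 [198. 207.]
side [ 0.43  -0.067  0.015] 0.72 [211. 247.]
side [0.622 0.076 0.008] 0.71 [254. 199.]
side [ 0.606 -0.046  0.014] 0.44 [263. 226.]
side [ 0.487 -0.317 -0.101] 0.36 [257. 332.]
pepper_pot [0.717 0.009 0.014] 0.83
scouring_pad [ 0.73  -0.167  0.012] 0.67
steel_bowl [0.759 0.12  0.014] 0.9
soap_bar [ 0.724 -0.066  0.009] 0.86
scrap_basket [ 0.492 -0.32  -0.102] 0.81
```

The scene view shows the green basket on the robot's right, near (232,120), and the tub with cutlery on the left. The shells are at (325,196), (298,212), (243,184) and (291,157), the cup at (261,156) and the dish at (261,213). The side view agrees, and its detection at (254,199) is really the dish.

Plan: push in the sink frame (yaw about -4.4°) toward -y with the fingers partly open. I'll do the near-lane shell next to the basket first, then the one behind it, then the middle one diagonally around the cup, and the far one last.

```bash
cat >> h.py <<'E'
from scipy.spatial.transform import Rotation as Ro
O=np.array([.542,.013]);PS=np.arctan2(-.0767,1)
def w2s(p):
    d=np.array(p)[:2]-O;c,s=np.cos(PS),np.sin(PS);return np.array([c*d[0]+s*d[1],-s*d[0]+c*d[1]])
def s2w(xs,ys):
    c,s=np.cos(PS),np.sin(PS);return O+[c*xs-s*ys,s*xs+c*ys]
def state():
    s=sense();R=Ro.from_euler("xyz",s["tool_rot"]);return s,np.array(s["tool_pos"]),R
def shift(X,yaw=PS+np.pi/2):  # world TCP target -> tool shift, rotvec
    s,t,R=state();T=Ro.from_euler("xyz",[np.pi,0,yaw])
    return np.round(R.inv().apply(np.array(X)-t),4),np.round((R.inv()*T).as_rotvec(),4)
E
python3 - <<'E'
from h import *
for n,q in dict(A=(.440,.105),B=(.536,.114),C=(.604,-.044),D=(.427,-.067),cup=(.5175,-.093),dish=(.6215,.08)).items(): print(n,w2s(q).round(4))
print(shift([.42,.25,.40])); g=s2w(-.109,-.035);print(g,shift([*g,.30]))
E
```

```text
A [-0.1087  0.0839]
B [-0.0137  0.1002]
C [ 0.0662 -0.0521]
D [-0.1085 -0.0886]
cup [-0.0163 -0.1076]
dish [0.0741 0.0729]
(array([-0.3175, -0.2534,  0.0048]), array([ 1.0000e-04, -1.0000e-04,  1.3206e+00]))
[ 0.43064257 -0.01356168] (array([-0.4122, -0.4996,  0.1047]), array([ 1.0000e-04, -1.0000e-04,  1.3206e+00]))
```

```bash
python3 -m inch '[[-0.05,-0.04,0,0,0,0.15,0.66],[-0.1,-0.08,0,0,0,0.3,0.66],[-0.15,-0.12,0,0,0,0.45,0.66],[-0.2,-0.16,0,0,0,0.6,0.66],[-0.25,-0.2,0,0,0,0.75,0.66],[-0.3,-0.25,0.01,0,0,0.9,0.66],[-0.335,-0.3,0.03,0,0,1.05,0.66],[-0.36,-0.35,0.05,0,0,1.2,0.66],[-0.375,-0.4,0.07,0,0,1.32,0.66],[-0.39,-0.45,0.09,0,0,1.32,0.66]]'
python3 -m inch '[[0,0,0,0,0,0,0.66],[0,0,0,0,0,0,0.66]]'
python3 - <<'E'
from h import *
s,t,R=state();print(s["clock"],s["force"],s["finger_gap"],w2s(t))
print(shift([*s2w(-.109,-.035),.2076]))
E
```

```text
clock: 2.8
tool_pos: [0.4255, 0.0396, 0.3147]
tool_rot: [3.14, -0.0, 1.493]
force: [1.4, -0.6, -0.4]
finger_gap: 0.337
grip_force: 0.0
clock: 3.05
tool_pos: [0.4258, 0.0415, 0.3153]
tool_rot: [3.141, -0.0, 1.494]
force: [0.3, -0.6, -0.5]
finger_gap: 0.339
grip_force: 0.0
3.05 [ 0.32078527 -0.5819946  -0.54071987] 0.33940795693389275 [-0.11808463  0.01948563]
(array([-0.0545,  0.0091,  0.1077]), array([ 0.0004, -0.0002, -0.0004]))
```

```bash
python3 -m inch '[[-0.03,0.009,0.03,0,0,0,0.66],[-0.0545,0.009,0.06,0,0,0,0.66],[-0.0545,0.009,0.085,0,0,0,0.66],[-0.0545,0.009,0.1,0,0,0,0.66],[-0.0545,0.009,0.104,0,0,0,0.66],[-0.0545,0.009,0.107,0,0,0,0.66],[-0.0545,0.009,0.107,0,0,0,0.66]]'
python3 - <<'E'
from h import *
s,t,R=state();print(s["force"],w2s(t),t[2]-.1901)
p=camera("wrist");cv2.imwrite("pics/c.png",p["frame"])
E
```

```text
clock: 3.92
tool_pos: [0.4305, -0.0132, 0.2085]
tool_rot: [3.141, 0.0, 1.496]
force: [0.2, -0.0, -0.4]
finger_gap: 0.342
grip_force: 0.0
[ 0.16137538 -0.04202345 -0.40011586] [-0.10913357 -0.03463897] 0.01838967803822561
```

View pics/c.png

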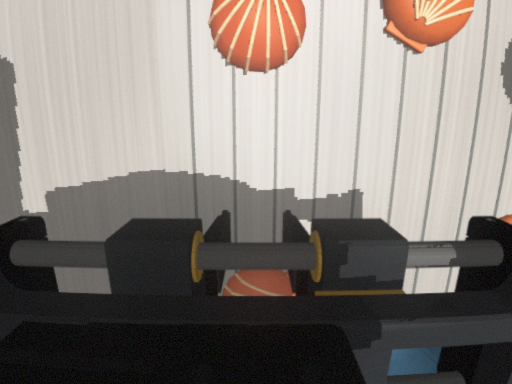

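The wrist view has shell D centred between the fingers at (260,285) and shell A straight behind it at (258,25). The grooves run parallel to the push, so I'm pushing.

```bash
python3 -m inch '[[-0.015,0,0.001,0,0,0,0.66],[-0.032,0,0.001,0,0,0,0.66],[-0.05,0,0.001,0,0,0,0.66],[-0.067,0,0.001,0,0,0,0.66],[-0.084,0,0.001,0,0,0,0.66],[-0.101,0,0.001,0,0,0,0.66],[-0.118,0,0.001,0,0,0,0.66],[-0.135,0,0.001,0,0,0,0.66],[-0.152,0,0.001,0,0,0,0.66],[-0.168,0,0.001,0,0,0,0.66]]'
python3 -m inch '[[-0.006,0,0,0,0,0,0.66],[-0.006,0,0,0,0,0,0.66]]'
python3 - <<'E'
from h import *
s,t,R=state();print(s["force"],w2s(t),t[2]-.1901)
p=camera("side");cv2.imwrite("pics/d.png",p["frame"])
for r in spotter.landmark_of("shell1",p): print(np.round(r["xyz"],3),w2s(r["xyz"]).round(3),round(r["score"],2))
print(shift([*s2w(-.109,.143),.2076]))
E
```

```text
clock: 5.22
tool_pos: [0.4175, -0.1823, 0.207]
tool_rot: [3.142, -0.0, 1.495]
force: [0.7, 0.5, 0.1]
finger_gap: 0.339
grip_force: 0.0
clock: 5.48
tool_pos: [0.4171, -0.1874, 0.207]
tool_rot: [-3.142, -0.0, 1.494]
force: [0.3, 0.6, -0.1]
finger_gap: 0.339
grip_force: 0.0
[ 0.3398336   0.64205838 -0.10748998] [-0.10922886 -0.20931901] 0.016896199121015615
[ 0.605 -0.046  0.015] [ 0.067 -0.054] 0.61
[ 0.388 -0.264 -0.07 ] [-0.132 -0.288] 0.58
(array([ 0.3518,  0.0005, -0.0005]), array([-0.0003, -0.0002,  0.0008]))
```

View pics/d.png

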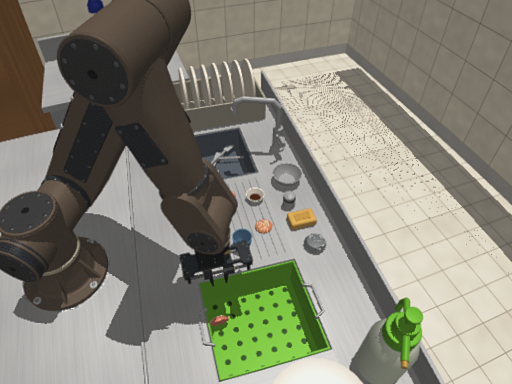

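Shell D is in the basket at (218,322), and the cup and dish are untouched. Shell A is next: lift, move back behind it, lower and push.

```bash
python3 -m inch '[[0.01,0,-0.03,0,0,0,0.66],[0.05,0,-0.05,0,0,0,0.66],[0.1,0,-0.055,0,0,0,0.66],[0.15,0,-0.055,0,0,0,0.66],[0.2,0,-0.055,0,0,0,0.66],[0.25,0,-0.055,0,0,0,0.66],[0.3,0,-0.055,0,0,0,0.66],[0.34,0,-0.055,0,0,0,0.66],[0.348,0,-0.045,0,0,0,0.66],[0.348,0,-0.025,0,0,0,0.66]]'
python3 -m inch '[[0,0,0.013,0,0,0,0.66],[0,0,0.021,0,0,0,0.66],[0,0,0.0245,0,0,0,0.66],[0,0,0.0245,0,0,0,0.66]]'
python3 - <<'E'
from h import *
s,t,R=state();print(s["force"],w2s(t),t[2]-.1901)
E
```

```text
clock: 6.82
tool_pos: [0.4433, 0.1605, 0.2318]
tool_rot: [3.141, -0.0, 1.497]
force: [-0.5, 1.0, -0.4]
finger_gap: 0.34
grip_force: 0.0
clock: 7.32
tool_pos: [0.4437, 0.1597, 0.2076]
tool_rot: [-3.142, -0.0, 1.494]
force: [-0.0, -0.6, -0.4]
finger_gap: 0.34
grip_force: 0.0
[-0.04779467 -0.63543884 -0.44414466] [-0.10924538  0.13875954] 0.01746519482693276
```

```bash
python3 -m inch '[[-0.014,0,0,0,0,0,0.66],[-0.03,0,0,0,0,0,0.66],[-0.047,0,0,0,0,0,0.66],[-0.064,0,0,0,0,0,0.66],[-0.081,0,0,0,0,0,0.66],[-0.098,0,0,0,0,0,0.66],[-0.115,0,0,0,0,0,0.66],[-0.132,0,0,0,0,0,0.66],[-0.149,0,0,0,0,0,0.66],[-0.166,0,0,0,0,0,0.66]]'
python3 -m inch '[[-0.017,0,0,0,0,0,0.66],[-0.034,0,0,0,0,0,0.66],[-0.051,0,0,0,0,0,0.66],[-0.068,0,0,0,0,0,0.66],[-0.085,0,0,0,0,0,0.66],[-0.102,0,0,0,0,0,0.66],[-0.119,0,0,0,0,0,0.66],[-0.136,0,0,0,0,0,0.66],[-0.153,0,0,0,0,0,0.66],[-0.17,0,0,0,0,0,0.66]]'
python3 -m inch '[[-0.013,0,0,0,0,0,0.66],[-0.013,0,0,0,0,0,0.66],[-0.013,0,-0.03,0,0,0,0.66],[-0.003,0,-0.06,0,0,0,0.66]]'
python3 - <<'E'
from h import *
s,t,R=state();print(s["force"],w2s(t),t[2]-.1901)
p=camera("side");cv2.imwrite("pics/e.png",p["frame"][120:384,120:380])
for c in (p,camera("scene")):
  for r in spotter.landmark_of("shell1",c): print(np.round(r["xyz"],3),w2s(r["xyz"]).round(3),round(r["score"],2))
E
```

```text
clock: 8.57
tool_pos: [0.4306, -0.0071, 0.2077]
tool_rot: [3.141, -0.0, 1.494]
force: [0.1, -0.5, -0.2]
finger_gap: 0.336
grip_force: 0.1
clock: 9.82
tool_pos: [0.4179, -0.1763, 0.2075]
tool_rot: [3.142, -0.0, 1.495]
force: [0.1, 0.6, 0.2]
finger_gap: 0.342
grip_force: 0.0
clock: 10.32
tool_pos: [0.4178, -0.1779, 0.268]
tool_rot: [-3.141, -0.001, 1.494]
force: [-0.4, 0.2, 0.8]
finger_gap: 0.343
grip_force: 0.0
[-0.42877617  0.23042156  0.8066811 ] [-0.10923955 -0.19983997] 0.0779082095779256
[ 0.387 -0.289 -0.094] [-0.132 -0.313] 0.83
[ 0.415 -0.232 -0.08 ] [-0.108 -0.254] 0.67
[0.539 0.117 0.014] [-0.011  0.103] 0.49
[0.538 0.114 0.015] [-0.012  0.1  ] 0.73
[ 0.601 -0.045  0.014] [ 0.063 -0.053] 0.61
[ 0.382 -0.29  -0.099] [-0.137 -0.314] 0.56
```

View pics/e.png

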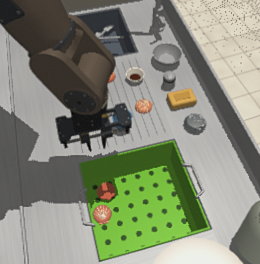

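Both near-lane shells are in the basket, at crop (103,190) and (102,213). Shell C is next, crossing above the cup.

```bash
python3 -m inch '[[0,0,-0.03,0,0,0,0.66],[0.04,0.035,-0.04,0,0,0,0.66],[0.08,0.07,-0.04,0,0,0,0.66],[0.12,0.105,-0.04,0,0,0,0.66],[0.16,0.14,-0.04,0,0,0,0.66],[0.197,0.175,-0.02,0,0,0,0.66],[0.197,0.175,0.01,0,0,0,0.66],[0.197,0.175,0.04,0,0,0,0.66],[0.197,0.175,0.055,0,0,0,0.66],[0.197,0.175,0.06,0,0,0,0.66]]'
python3 - <<'E'
from h import *
s,t,R=state();print(s["force"],w2s(t),t[2]-.1901)
p=camera("wrist");cv2.imwrite("pics/f.png",p["frame"])
E
```

```text
clock: 11.78
tool_pos: [0.6072, 0.0049, 0.2063]
tool_rot: [-3.14, -0.0, 1.495]
force: [0.5, 0.7, 0.2]
finger_gap: 0.34
grip_force: 0.0
[0.46461497 0.71569687 0.20499897] [ 0.06565069 -0.00308742] 0.0162144499922649
```

View pics/f.png

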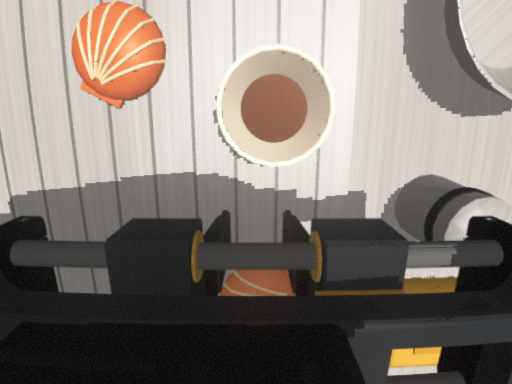

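Shell C is centred between the fingers at (258,283), and the dish at (275,105) is clear behind. Pushing.

```bash
python3 -m inch '[[-0.014,0,-0.001,0,0,0,0.66],[-0.03,0,-0.001,0,0,0,0.66],[-0.047,0,-0.001,0,0,0,0.66],[-0.064,0,-0.001,0,0,0,0.66],[-0.081,0,-0.001,0,0,0,0.66],[-0.098,0,-0.001,0,0,0,0.66],[-0.115,0,-0.001,0,0,0,0.66],[-0.132,0,-0.001,0,0,0,0.66],[-0.149,0,-0.001,0,0,0,0.66],[-0.166,0,-0.001,0,0,0,0.66]]'
python3 -m inch '[[-0.017,0,0,0,0,0,0.66],[-0.034,0,0,0,0,0,0.66],[-0.041,0,0,0,0,0,0.66],[-0.041,0,0,0,0,0,0.66],[-0.041,0,-0.04,0,0,0,0.66],[-0.041,0,-0.09,0,0,0,0.66]]'
python3 - <<'E'
from h import *
s,t,R=state();print(s["force"],w2s(t),t[2]-.1901)
for c in (camera("side"),camera("scene")):
  for r in spotter.landmark_of("shell1",c)+spotter.landmark_of("tea_cup",c)[:1]: print(np.round(r["xyz"],3),w2s(r["xyz"]).round(3),round(r["score"],2))
# B plan
B=np.array([-.012,.101]);
for T in ([-.105,-.06],):
  d=np.array(T)-B;d/=np.linalg.norm(d);st=B-d*.058
  print(d,np.degrees(np.arctan2(d[0],-d[1])),st)
  print(shift([*s2w(*st),.30]))
E
```

```text
clock: 13.08
tool_pos: [0.5946, -0.1616, 0.2085]
tool_rot: [-3.142, -0.0, 1.495]
force: [1.2, 1.0, 3.6]
finger_gap: 0.341
grip_force: 1.9
clock: 13.82
tool_pos: [0.5915, -0.2008, 0.2986]
tool_rot: [-3.139, -0.001, 1.495]
force: [0.3, 0.5, 0.1]
finger_gap: 0.34
grip_force: 0.0
[0.29136403 0.45345042 0.14609263] [ 0.0657478  -0.20939255] 0.10849129571781907
[ 0.386 -0.289 -0.092] [-0.133 -0.313] 0.74
[ 0.59  -0.303 -0.094] [ 0.072 -0.312] 0.62
[ 0.418 -0.234 -0.08 ] [-0.104 -0.256] 0.54
[0.536 0.116 0.011] [-0.014  0.102] 0.44
[ 0.52  -0.093  0.013] [-0.014 -0.107] 0.25
[ 0.518 -0.094  0.014] [-0.016 -0.109] 0.52
[0.536 0.116 0.012] [-0.014  0.102] 0.69
[ 0.384 -0.289 -0.097] [-0.134 -0.313] 0.47
[ 0.521 -0.092  0.01 ] [-0.013 -0.106] 0.68
[-0.50018799 -0.86591684] -30.012438028943187 [0.0170109  0.15122318]
(array([ 0.3608, -0.0482, -0.0022]), array([-0.0016, -0.0007,  0.001 ]))
```

Shell C is in the basket as well. Shell B is last: a 30° diagonal push around the cup.

```bash
python3 -m inch '[[0.05,-0.005,0,0,0,0,0.66],[0.1,-0.012,0,0,0,0.1,0.66],[0.15,-0.02,0,0,0,0.2,0.66],[0.2,-0.028,0,0,0,0.3,0.66],[0.25,-0.036,0,0,0,0.4,0.66],[0.3,-0.044,0,0,0,0.5,0.66],[0.34,-0.048,0,0,0,0.524,0.66],[0.361,-0.048,0.01,0,0,0.524,0.66],[0.361,-0.048,0.04,0,0,0.524,0.66],[0.361,-0.048,0.07,0,0,0.524,0.66]]'
python3 -m inch '[[0,0,0.01,0,0,0,0.66],[0,0,0.017,0,0,0,0.66],[0,0,0.02,0,0,0,0.66],[0,0,0.02,0,0,0,0.66]]'
python3 - <<'E'
from h import *
s,t,R=state();print(s["force"],w2s(t),t[2]-.1901)
p=camera("wrist");cv2.imwrite("pics/g.png",p["frame"])
E
```

```text
clock: 15.38
tool_pos: [0.571, 0.162, 0.2264]
tool_rot: [-3.141, 0.001, 0.972]
force: [1.0, -0.6, -0.3]
finger_gap: 0.344
grip_force: 0.0
clock: 15.88
tool_pos: [0.5713, 0.1621, 0.209]
tool_rot: [3.141, -0.001, 0.971]
force: [-0.8, -0.4, -0.3]
finger_gap: 0.339
grip_force: 0.0
[-0.80357765 -0.36538304 -0.29297198] [0.01779419 0.15092205] 0.01892979875145978
```

View pics/g.png

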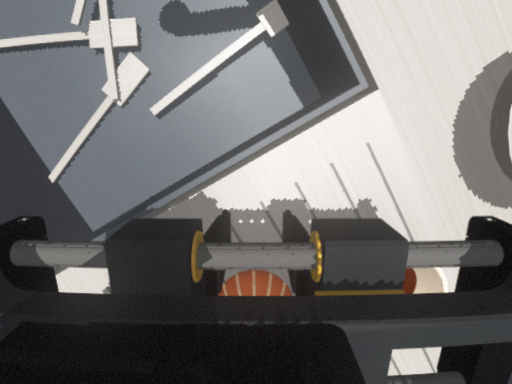

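Shell B is centred between the fingers at (255,285), and the dish is off to the right at (430,280). I'm pushing diagonally and working out the turning rows.

```bash
python3 -m inch '[[-0.014,0,0.001,0,0,0,0.66],[-0.03,0,0.001,0,0,0,0.66],[-0.046,0,0.001,0,0,0,0.66],[-0.062,0,0.001,0,0,0,0.66],[-0.078,0,0.001,0,0,0,0.66],[-0.094,0,0.001,0,0,0,0.66],[-0.11,0,0.001,0,0,0,0.66],[-0.126,0,0.001,0,0,0,0.66],[-0.142,0,0.001,0,0,0,0.66],[-0.158,0,0.001,0,0,0,0.66]]'
python3 -m inch '[[-0.014,0,0,0,0,0,0.66],[-0.028,0,0,0,0,0,0.66],[-0.042,0,0,0,0,0,0.66],[-0.05,0,0,0,0,0,0.66],[-0.05,0,0,0,0,0,0.66]]'
python3 - <<'E'
from h import *
s,t,R=state();P=w2s(t);print(s["force"],P,t[2]-.1901)
for c in (camera("side"),camera("scene")):
  for r in spotter.landmark_of("shell1",c): print(np.round(r["xyz"],3),w2s(r["xyz"]).round(3),round(r["score"],2))
D=lambda a:np.array([-np.sin(np.radians(a)),-np.cos(np.radians(a))])
S=P+.032*D(30)
for k in range(1,7):
  a=30-5*k;S=S+.012*D(a);T=S-.032*D(a)-P
  print(np.round([T@-D(30),T@[np.cos(np.pi/6),-.5],-np.radians(5*k)],4),(T+P).round(3))
E
```

```text
clock: 17.18
tool_pos: [0.4813, 0.031, 0.2076]
tool_rot: [3.142, -0.0, 0.971]
force: [0.0, -0.5, 0.9]
finger_gap: 0.343
grip_force: 0.1
clock: 17.8
tool_pos: [0.4535, -0.0099, 0.2076]
tool_rot: [-3.141, -0.0, 0.97]
force: [0.1, -0.3, 0.0]
finger_gap: 0.343
grip_force: 0.0
[ 0.0661724 -0.3120099  0.0082394] [-0.08644465 -0.02956354] 0.017453509241352527
[ 0.415 -0.235 -0.083] [-0.108 -0.257] 0.72
[ 0.388 -0.291 -0.093] [-0.13  -0.314] 0.67
[0.752 0.119 0.016] [0.201 0.122] 0.66
[ 0.434 -0.039  0.012] [-0.104 -0.06 ] 0.46
[ 0.437 -0.038  0.013] [-0.101 -0.058] 0.68
[ 0.384 -0.291 -0.095] [-0.135 -0.315] 0.65
[ 0.586 -0.308 -0.093] [ 0.068 -0.316] 0.5
[-0.0121 -0.0017 -0.0873] [-0.094 -0.039]
[-0.0243 -0.0024 -0.1745] [-0.101 -0.049]
[-0.0365 -0.002  -0.2618] [-0.106 -0.06 ]
[-0.0486 -0.0006 -0.3491] [-0.111 -0.071]
[-0.0605  0.0019 -0.4363] [-0.115 -0.083]
[-0.0722  0.0054 -0.5236] [-0.118 -0.095]
```

The shell is riding in the cradle at sink (-0.102,-0.059). Turning gradually, then straight on.

```bash
python3 -m inch '[[-0.012,-0.0017,0,0,0,-0.087,0.66],[-0.024,-0.0024,0,0,0,-0.175,0.66],[-0.0365,-0.002,0,0,0,-0.262,0.66],[-0.0486,-0.0006,0,0,0,-0.349,0.66],[-0.0605,0.0019,0,0,0,-0.436,0.66],[-0.0722,0.0054,0,0,0,-0.524,0.66],[-0.0722,0.0054,0,0,0,-0.524,0.66]]'
python3 - <<'E'
from h import *
s,t,R=state();P=w2s(t);print(s["force"],P,t[2]-.1901)
for c in (camera("side"),camera("scene")):
  for r in spotter.landmark_of("shell1",c): print(np.round(r["xyz"],3),w2s(r["xyz"]).round(3),round(r["score"],2))
E
```

```text
clock: 18.88
tool_pos: [0.4175, -0.0723, 0.2075]
tool_rot: [3.141, -0.0, 1.494]
force: [0.3, 0.2, -0.0]
finger_gap: 0.339
grip_force: 0.0
[ 0.32387306  0.21719814 -0.04048005] [-0.117642   -0.09454487] 0.01743761055844087
[ 0.415 -0.235 -0.083] [-0.108 -0.257] 0.77
[ 0.386 -0.289 -0.093] [-0.132 -0.313] 0.76
[ 0.416 -0.103  0.011] [-0.117 -0.125] 0.57
[ 0.385 -0.29  -0.097] [-0.133 -0.314] 0.44
[ 0.586 -0.304 -0.093] [ 0.068 -0.313] 0.43
[ 0.412 -0.105  0.015] [-0.12  -0.128] 0.41
```

```bash
python3 -m inch '[[-0.014,0,0,0,0,0,0.66],[-0.03,0,0,0,0,0,0.66],[-0.046,0,0,0,0,0,0.66],[-0.062,0,0,0,0,0,0.66],[-0.078,0,0,0,0,0,0.66],[-0.094,0,0,0,0,0,0.66],[-0.108,0,0,0,0,0,0.66],[-0.116,0,0,0,0,0,0.66],[-0.116,0,0,0,0,0,0.66],[-0.116,0,-0.04,0,0,0,0.66]]'
python3 -m inch '[[0.02,0,-0.05,0,0,0,0.66],[0.07,0,-0.1,0,0,0,0.66],[0.12,0,-0.13,0,0,0,0.66],[0.17,0,-0.13,0,0,0,0.66],[0.22,0,-0.13,0,0,0,0.66],[0.27,0,-0.13,0,0,0,0.66],[0.3,0,-0.13,0,0,0,0.66],[0.3,0,-0.13,0,0,0,0.66]]'
python3 - <<'E'
from h import *
s,t,R=state();print(s["clock"],s["force"])
p=camera("side");cv2.imwrite("pics/i.png",cv2.resize(p["frame"][150:384,150:350],None,fx=2.5,fy=2.5))
for r in spotter.landmark_of("shell1",p)+spotter.landmark_of("tea_cup",p)[:1]+spotter.landmark_of("sauce_dish",p)[:1]: print(np.round(r["xyz"],3),w2s(r["xyz"]).round(3),round(r["score"],2))
E
```

```text
clock: 20.32
tool_pos: [0.4084, -0.1874, 0.2463]
tool_rot: [-3.137, -0.003, 1.495]
force: [-0.3, -0.2, 1.3]
finger_gap: 0.343
grip_force: 0.0
clock: 21.32
tool_pos: [0.4309, 0.1133, 0.3774]
tool_rot: [-3.141, -0.0, 1.498]
force: [-0.9, -1.0, -0.7]
finger_gap: 0.342
grip_force: 0.0
21.325 [-0.90411042 -1.047907   -0.73966453]
[ 0.588 -0.303 -0.091] [ 0.07  -0.311] 0.71
[ 0.386 -0.292 -0.095] [-0.132 -0.316] 0.67
[ 0.395 -0.205 -0.074] [-0.13  -0.228] 0.57
[ 0.518 -0.094  0.013] [-0.016 -0.109] 0.41
[ 0.518 -0.092  0.014] [-0.016 -0.106] 0.54
[0.622 0.078 0.009] [0.075 0.071] 0.47
```

View pics/i.png

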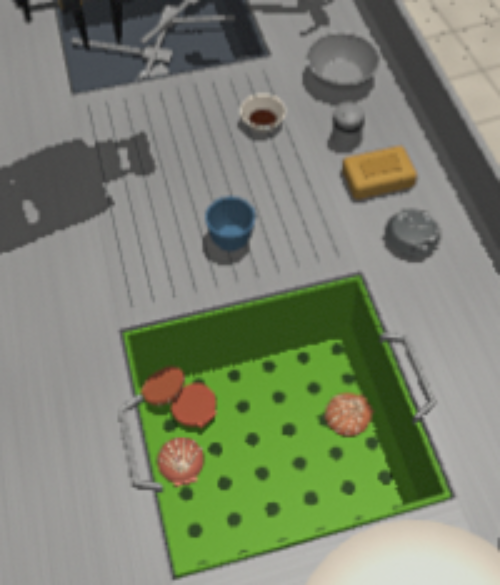

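All four shells lie in the green basket, at crop (165,385), (193,405), (180,460) and (348,413). The board is clear, and the cup and dish stand where they were. Handing in.

```bash
python3 -c "
from rig import order
print(order.job_done())"
```

```text
the job is handed in; nothing more can be done
None
```

All four shells are in the green scrap basket, with the cup and dish still where they stood in the last picture; I handed the job in at about 21 s, and no verdict came back.

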